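# Empty the culture chamber and gauge its floor

### The job

Tip the culture chamber over by its crank handle so that all three ceramic plugs drop into the catch tray, and bring it back fully upright against its stop. Then take the plunger gauge out of its holder and hold it upright with its tip on the brass spot in the middle of the empty chamber's floor, pressing gently so that the spring plunger goes about half-way in and never ramming it; finish while holding it there, without letting go. Leave everything else on the bench where it is.

Things in the scene. Friction and masses are not known exactly. Their poses are not given: they have to be found in the camera images.
- stand: fixed tipping stand: dark base 230 x 136 x 8 mm, aluminium catch tray, two 123 mm posts. Origin: on the bench straight below the chamber's centre. z up; x towards the side the chamber tips to; y along the pivot axis, the crank handle at -y. The tray lies under the chamber: inside x -52 to +142 mm, y -45 to +45 mm, floor 8 mm and wall tops 45 mm above the bench.
- chamber (a joint): tilt of the chamber, rad: 0 = upright against its stop (mouth up), grows as it tips towards the stand's +x (right-hand rule about the stand's +y), 2.27 = fully over against the other stop, mouth slanting down over the tray. Friction pivot (about 0.12 N m): it stays where it is left.
- chamber_pivot (a point): centre of the chamber, on its pivot axis (the stand's y direction), 105 mm above the bench. The chamber is an open aluminium cup 64 mm tall, 80 mm across the rim, 72 mm clear inside the rim, its rim 32 mm above this point when upright.
- chamber_handle (a point): middle of the crank handle: a fixed steel bar, 12 mm thick, 64 mm long, parallel to the pivot axis, to be pinched from above. It lies 105 mm from the chamber's centre along the stand's -y and 70 mm off the axis. Chamber upright: the crank leans 65 degrees from vertical to the stand's -x (63 mm to -x, 30 mm above the axis); it swings over the top to 65 degrees to +x when fully over.
- chamber_spot (a point): the marked spot: middle of the top of the round brass boss (18 mm across, 3 mm high) in the centre of the chamber's inner floor; 24 mm below the pivot centre and 56 mm below the rim when upright. Moves with the chamber.
- gauge_mid (a point): centre of the head of the plunger gauge (loose, about 0.15 kg): grey head 46 mm (its x) x 24 mm (its y) x 50 mm tall (z), gripped across y; a 10 mm knob, 6 mm tall, on top. Below the head a round stem 14 mm thick, 50 mm long, then the thin plunger, 26 mm. At the start it hangs upright in the holder, head resting on the holder's top. z points from plunger to head.
- gauge_tip (a point): lowest point of the plunger's ball tip (8 mm ball), on the gauge's axis: 101 mm below the head's centre with the plunger out.
- plunger (a joint): how far the gauge's spring plunger is pushed in, m: 0 = out (free), 0.012 = bottomed. Spring of 300 N/m with 0.75 N preload (about 2.5 N half-way in).
- gauge: the plunger gauge as a whole (see gauge_mid); origin at the centre of the head's underside, 25 mm below the head's centre; z up along the gauge.
- holder: fixed black holder block 60 x 60 x 85 mm with a vertical 16 mm through hole in which the gauge's stem hangs; origin at the centre of its underside.
- plug0_center (a point): centre of one of three loose white ceramic plugs, 18 mm in diameter, 16 mm long, about 20 g, lying in the chamber at the start.
- plug1_center (a point): centre of one of three loose white ceramic plugs, 18 mm in diameter, 16 mm long, about 20 g, lying in the chamber at the start.
- plug2_center (a point): centre of one of three loose white ceramic plugs, 18 mm in diameter, 16 mm long, about 20 g, lying in the chamber at the start.
- jar: bystander, loose: closed glass jar, 56 mm across, 85 mm tall; origin at its underside. To be left alone.
- beaker: bystander, loose: empty glass cup, 68 mm across, 75 mm tall; origin at its underside. To be left alone.
- screwdriver: bystander, loose: screwdriver lying down; origin at its underside. To be left alone.
- wrench: bystander, loose: steel wrench lying down; origin at its underside. To be left alone.
- clampring: bystander, loose: flat aluminium ring, 90 mm across, 14 mm tall; origin at its underside. To be left alone.
- mouse: bystander, loose: black computer mouse, 100 x 60 mm, 32 mm tall; origin at its underside. To be left alone.
Not all that is in view belongs to the job. What is shaped like the gauge but turquoise is not meant.

How it is judged:
By the outcome, as a careful person would: the job done as asked, in the order asked, and still so for the second after the job is handed in, while the arm keeps its last pose, push and grip.
It also fails if it takes over 61 s, if anything falls off the work surface, if the arm or the gripper's body presses on something with over 40 N, if the wrist force passes 120 N, or if a joint passes its speed limit or range.

### The arm

A 7-joint arm with a two-finger parallel gripper is mounted at the origin on the work surface. World frame = base frame: x ahead of the robot, y to its left, z up, the work surface at z = 0. Lengths are in m, angles in degrees, forces in N, time in s.
With the tool pointing down it reaches from about 0.425 to 0.875 m from the base axis. Payload 4.7 kg.
Tool frame: the origin (TCP) lies midway between the tips of the shut fingers; the grasp point (between the pads) lies 19 mm behind it; z points along the fingers, x is the direction in which the jaws open and shut, and the axes are right-handed (so a half turn about z gives the same grasp; the last joint's range is limited). The gripper opens to 87 mm and grips with 3 to 60 N. Pads are 19 mm wide; open, the fingers measure 117 mm over their backs; the gripper's body (75 mm by 190 mm) begins 51 mm behind the grasp point.
Start: joints at [-74.135, 18.392, -4.016, 83.108, 1.295, 78.541, -3.26], TCP at [0.169, 0.628, 0.223] pointing down, gripper open.
Joint ranges: [-163.93, 163.93], [-17.29, 119.83], [-79.2, 71.16], [3.27, 140.29], [-89.18, 269.18], [5.43, 117.66], [-154.24, 154.24]. Speed limits (degrees/s): [147.25, 147.25, 180, 180, 180, 180, 180].

### API

Orientations are given as [roll, pitch, yaw] about the fixed x, y, z axes, in that order (R = Rz(yaw) Ry(pitch) Rx(roll)).
In Python, from cell import telemetry, optics, env gives the robot as it stands.
- The arm moves only by the tool arm_command, never from a script. Its arguments are lists of equal length, an entry for each row: "translation": the shift along the tool's x, y, z in cm, a list of three; "twist": the turn about the tool's z in degrees. In form: {"translation": [[x, y, z], ...], "twist": [twist, ...]}. A call has 1 to 10 rows; each row shifts and turns the pose as measured when the row begins, along the tool's axes as they then stand; what a row does not reach is not made up. A row lasts 1/8 s, in which the tool goes at most 62.5 mm and 10.7 degrees, less where a joint would pass 70% of its speed; a pose out of reach is approached as far as the arm can. A call is refused whole if a number of a shift passes 6.25 or a number of a turn 10.7, either way. A call with a gripper value outside its range is refused whole. "grip" is the opening in per cent of the stroke, from 0 (shut) to 100 (fully open), set as the call begins (left out, the last holds). The fingers move at their own pace and stop on an object; "force" is the grip in N (left out, the last holds). Time passes only in rows, so rows that do not move let the fingers close. It gives the time, the measured TCP pose, the force and the opening at its end, in the units of the state.
- telemetry.get_obs(): the state, without advancing time (a new reading comes with each control period).
- optics.read_camera(name): name is "scene" or "top" or "wrist"; returns a dict with "img" (420x560x3 uint8, blue, green, red), "fx", "fy", "cx", "cy" (pixels), "extrinsics" (4x4, takes a point from camera to world coordinates); the wrist camera has in their place "hand_eye" (4x4, takes a point from camera to tool coordinates, whose origin is the TCP and whose axes are the tool frame's). Camera axes: x right, y up, looking along -z (the intrinsics and any distortion apply to the point x, -y, -z); pixel columns grow to the right and rows downward; lengths in m; the calibration is good to about 2 mm. A picture is of the moment at which its call begins: read the wrist's pose just before it. There is no depth.
- env.sign_off(): hands the job in, once; it reports no verdict.
The state is a dict: "time_s": time; "qpos": joint angles; "joint_velocities": joint speeds; "effort": joint torques, N m; "tool_pos": TCP position; "tool_rot": TCP orientation; "force": force on the tool from outside, world axes, zero at the start; "wrist_torque": the same for the moment, N m; "grip_width": finger opening in m.
Only numpy, scipy, OpenCV 4.12 (cv2) and the standard library are available. Lean on these libraries where they do the work, as an engineer would, in place of code of your own. Each camera call takes 0.05 s, during which the arm holds its last target. There are 200 camera calls.

## Working session

There is one attempt and no reset: what is moved stays moved. The work goes in short steps, Python scripts to look and compute and a tool call to move; the robot and the scene stay as the last step left them, time stands still between calls to the robot, and variables do not carry over. Pictures are saved under pics/ and viewed, about 8 in all and at most 12, crops included, and the job is handed in when it is done.

Besides the shell and the picture viewer there is one more tool, called as name(argument=value, ...) on one line, values as JSON. arm_command: Moves the arm, as the interface text tells. Its arguments: {"type":"object","properties":{"translation":{"type":"array","items":{"type":"array","items":{"type":"number"}}},"twist":{"type":"array","items":{"type":"number"}},"grip":{"type":"number"},"force":{"type":"number"}},"required":["translation","twist"]}

```bash
mkdir -p pics; ls
python3 - <<'E'
from cell import telemetry, optics, env
import cv2,numpy as np
print(telemetry.get_obs())
for n in ("scene","top"):
    d=optics.read_camera(n); cv2.imwrite(f"pics/{n}0.png",d["img"])
    print(n,{k:(np.round(v,4).tolist() if k!="img" else v.shape) for k,v in d.items()})
d=optics.read_camera("wrist"); print({k:(np.round(v,4).tolist() if k!="img" else v.shape) for k,v in d.items()})
E
```

```text
pics
{'time_s': 0.0, 'qpos': array([-74.13515139,  18.43793348,  -4.01631038,  83.1763249 ,
         1.29279426,  78.5400031 ,  -3.25930369]), 'joint_velocities': array([-0.00116832,  0.0179111 , -0.07910764,  0.00778925,  0.03764836,
        0.0303023 ,  0.0937178 ]), 'effort': array([ 9.98440737e-04, -4.91306984e+01, -4.03451370e-01, -3.12521625e+01,
       -6.40251744e-02,  4.38611617e-02,  1.82257322e-04]), 'tool_pos': array([0.16873859, 0.62713426, 0.2214619 ]), 'tool_rot': array([1.79996596e+02, 1.09136444e-01, 7.49459244e+01]), 'force': array([ 0.64040403,  0.11287322, -0.70953983]), 'wrist_torque': array([0.02513323, 0.05151383, 0.04583264]), 'grip_width': 0.0870218607510782}
scene {'img': (420, 560, 3), 'fx': 531.7551, 'fy': 531.7551, 'cx': 276.0763, 'cy': 206.2791, 'extrinsics': [[-0.6224, -0.6459, 0.4421, 1.1603], [0.7826, -0.5238, 0.3365, 0.4755], [0.0142, 0.5554, 0.8315, 1.2703], [0.0, 0.0, 0.0, 1.0]]}
top {'img': (420, 560, 3), 'fx': 527.6044, 'fy': 527.6044, 'cx': 284.1794, 'cy': 200.3823, 'extrinsics': [[0.016, 0.9917, -0.1277, 0.3425], [-0.9999, 0.0155, -0.0051, 0.0024], [-0.0031, 0.1277, 0.9918, 1.7333], [0.0, 0.0, 0.0, 1.0]]}
{'img': (420, 560, 3), 'fx': 376.0074, 'fy': 376.0074, 'cx': 285.2624, 'cy': 209.2915, 'hand_eye': [[1.0, -0.0012, 0.0001, -0.001], [-0.0011, -0.9652, -0.2616, -0.0715], [0.0004, 0.2616, -0.9652, -0.1625], [0.0, 0.0, 0.0, 1.0]]}
```

Run:
```python
import cv2,numpy as np
a=cv2.imread("pics/scene0.png");b=cv2.imread("pics/top0.png")
cv2.imwrite("pics/s.png",cv2.resize(a,(784,588),interpolation=3));cv2.imwrite("pics/t.png",cv2.resize(b,(784,588),interpolation=3))
```

```text
(no output)
```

View pics/s.png

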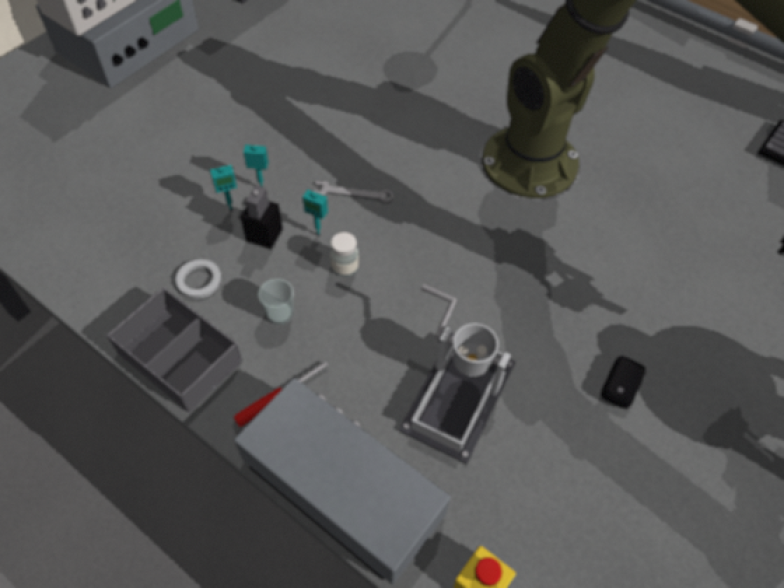

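View pics/t.png

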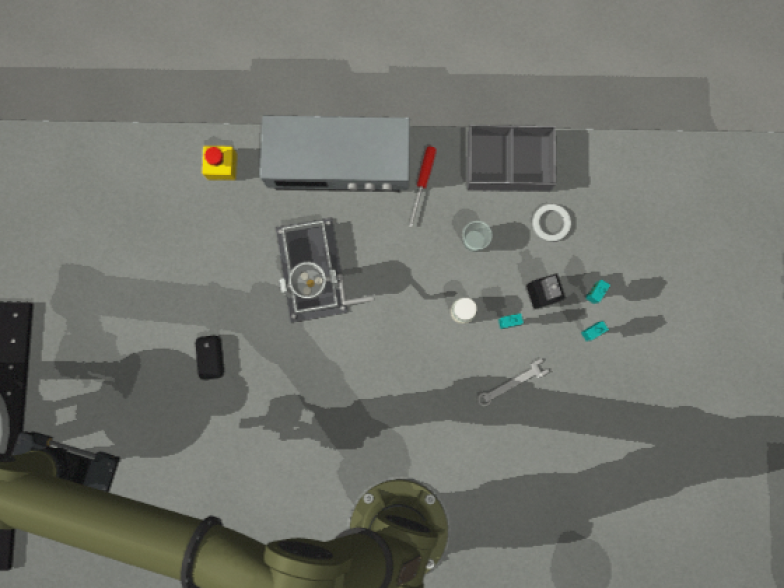

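Pictures so far: 2.

- **Scene view (scaled 1.4x):** chamber at about (475,345), handle bar at (437,293), grey gauge head in the black holder at (257,203).
- **Top view:** chamber rim at (308,280), handle at (357,300), grey head at (552,285).
- **Could be taken for the gauge (top view):** turquoise decoys at (511,321), (598,291) and (595,331). The grey one in the black holder is the one meant.

Next I make one close mosaic of crops.

```bash
cat > h.py <<'E'
import cv2,numpy as np
from cell import telemetry, optics, env
def cam(n):
    o=telemetry.get_obs(); d=optics.read_camera(n)
    if n=="wrist":
        from scipy.spatial.transform import Rotation as R
        T=np.eye(4);T[:3,:3]=R.from_euler("xyz",o["tool_rot"],degrees=True).as_matrix();T[:3,3]=o["tool_pos"]
        d["extrinsics"]=T@d["hand_eye"]
    return d
def ray(d,u,v):
    E=np.array(d["extrinsics"]); r=E[:3,:3]@np.array([(u-d["cx"])/d["fx"],-(v-d["cy"])/d["fy"],-1.]); return E[:3,3],r
def onz(d,u,v,z):
    o,r=ray(d,u,v); return o+r*(z-o[2])/r[2]
def two(d1,p1,d2,p2):
    (a,r),(b,s)=ray(d1,*p1),ray(d2,*p2); t=np.linalg.lstsq(np.c_[r,-s],b-a,rcond=None)[0]
    P,Q=a+r*t[0],b+s*t[1]; return (P+Q)/2,np.linalg.norm(P-Q)
def proj(d,P):
    q=np.linalg.inv(np.array(d["extrinsics"]))@np.r_[P,1]; return d["cx"]-d["fx"]*q[0]/q[2], d["cy"]+d["fy"]*q[1]/q[2]
E
python3 - <<'E'
import cv2,numpy as np
a=cv2.imread("pics/scene0.png");b=cv2.imread("pics/top0.png")
c=lambda i,u,v:cv2.resize(i[v:v+75,u:u+100],(400,300),interpolation=2)
cv2.imwrite("pics/m.png",np.vstack([np.hstack([c(b,185,155),c(b,350,170)]),np.hstack([c(a,285,195),c(a,145,100)])]))
E
```

```text
(no output)
```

View pics/m.png

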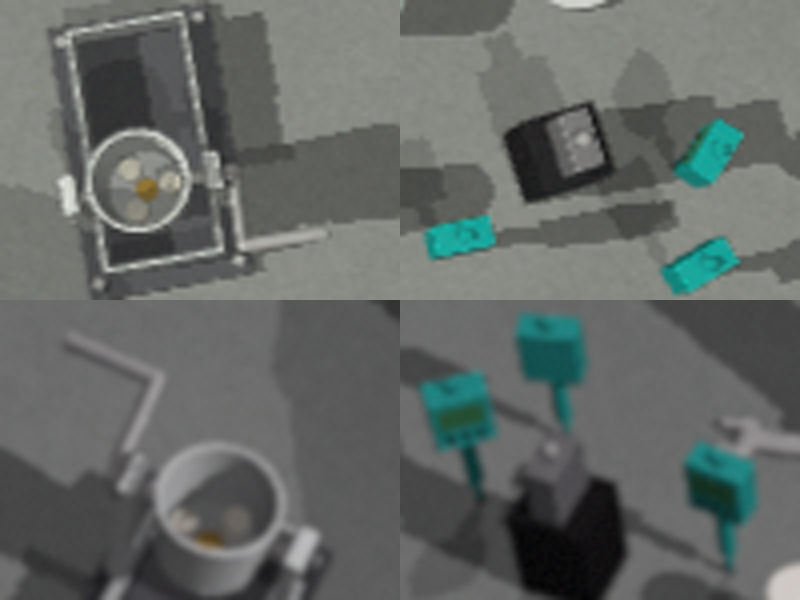

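Run:
```python
from h import *
t,s=cam("top"),cam("scene")
f=lambda n,p,q:print(n,*[np.round(x,4) for x in two(t,p,s,q)])
f("rim .137",(219.5,200),(339.75,244.25))
print("rim@z",onz(t,219.5,200,.137))
f("h in",(245.5,216.5),(324.5,214.5)); f("h out",(266.25,213.25),(302,204.5))
print("h mid@z",onz(t,255.9,214.9,.135))
f("knob .141",(395.75,205),(182.5,137.5))
a,b=onz(t,202,203.75,.123),onz(t,238,197,.123); d=b-a; print("posts",a,b,np.degrees(np.arctan2(d[1],d[0])))
o=onz(t,245.5,216.5,.135);e=onz(t,266.25,213.25,.135);d=e-o;print("handle dir",np.linalg.norm(d),np.degrees(np.arctan2(d[1],d[0])))
for p in [(387,199.5),(390.5,214.5)]: print(onz(t,*p,.135))
```

```text
rim .137 [0.5463 0.2078 0.136 ] 0.0007
rim@z [0.54602714 0.20801617 0.137     ]
h in [0.4973 0.1273 0.133 ] 0.0009
h out [0.5084 0.0641 0.1324] 0.0013
h mid@z [0.5022916  0.09598815 0.135     ]
knob .141 [ 0.54   -0.3307  0.1351] 0.0023
posts [0.53534385 0.26330174 0.123     ] [0.55801797 0.1531053  0.123     ] -78.37304105637064
handle dir 0.06388470223032759 -80.14968392858678
[ 0.55580284 -0.30323319  0.135     ]
[ 0.5099393  -0.31346446  0.135     ]
```

```bash
cat > plan.py <<'E'
from h import *
def plan(wps,dec=1,step=6.0,pose=None):
    """wps: (x,y,z,yaw,nrows|None). prints rows for arm_command in cm/deg"""
    o=telemetry.get_obs(); p=np.array(o["tool_pos"]); yaw=o["tool_rot"][2]
    T,W=[],[]
    for x,y,z,yw,n in wps:
        g=np.array([x,y,z]); dy=(yaw-yw+180)%360-180
        n=n or max(1,int(np.ceil(max(np.linalg.norm(g-p)*100/step,abs(dy)/10))))
        p0,y0=p.copy(),yaw
        for k in range(1,n+1):
            tgt=p0+(g-p0)*k/n; ty=y0-dy*k/n
            c,s=np.cos(np.radians(yaw)),np.sin(np.radians(yaw)); M=np.array([[c,s,0],[s,-c,0],[0,0,-1]])
            l=np.round(M.T@(tgt-p)*100,dec); w=round((yaw-ty)*2)/2
            T.append((l+0.).tolist());W.append(w); p=p+M@l/100; yaw-=w
    for i in range(0,len(T),10): print('"translation":',T[i:i+10],'"twist":',W[i:i+10])
    print("end",p.round(4),round(yaw,2))
C=np.array([.5460,.2079]);A=np.radians(10)
def hp(th,r=.07,dz=-.019):
    ex=np.array([np.cos(A),np.sin(A)]);ey=np.array([-np.sin(A),np.cos(A)]);t=np.radians(th)
    q=C+ex*r*np.sin(t)-ey*.105; return [*q,.105+r*np.cos(t)+dz]
E
python3 -c "
from plan import *
print(hp(-65))
plan([(.503,.095,.21,10,None)])"
```

```text
[np.float64(0.5017553331847956), np.float64(0.09347867724001978), np.float64(0.11558327832184896)]
"translation": [[-3.9, 4.2, 0.1], [-3.4, 4.6, 0.1], [-2.9, 4.9, 0.1], [-2.5, 5.1, 0.1], [-1.9, 5.4, 0.1], [-1.3, 5.6, 0.2], [-0.7, 5.7, 0.1], [-0.2, 5.7, 0.1], [0.5, 5.7, 0.1], [1.0, 5.6, 0.1]] "twist": [6.0, 6.0, 5.5, 6.0, 6.0, 6.0, 6.0, 5.5, 6.0, 6.0]
"translation": [[1.6, 5.5, 0.1]] "twist": [6.0]
end [0.5035 0.095  0.21  ] 9.94
```

arm_command(translation=[[-3.9, 4.2, 0.1], [-3.4, 4.6, 0.1], [-2.9, 4.9, 0.1], [-2.5, 5.1, 0.1], [-1.9, 5.4, 0.1], [-1.3, 5.6, 0.2], [-0.7, 5.7, 0.1], [-0.2, 5.7, 0.1], [0.5, 5.7, 0.1], [1.0, 5.6, 0.1]], twist=[6, 6, 5.5, 6, 6, 6, 6, 5.5, 6, 6])

```text
time_s: 1.5
tool_pos: [0.4727, 0.1292, 0.2094]
tool_rot: [-179.8, -0.1, 14.6]
force: [0.8, 0.4, -0.4]
grip_width: 0.0867
```

```bash
python3 -c "
from plan import *
d=cam('wrist');cv2.imwrite('pics/w1.png',d['img'])
print(proj(d,np.array([.503,.0955,.135])),proj(d,np.array([.4973,.1273,.135])))
plan([(.5025,.0945,.19,10,None),(.5025,.0945,.116,10,3)])"
```

```text
(np.float64(316.32602804524316), np.float64(275.2762797753329)) (np.float64(321.17674184833743), np.float64(230.545195323096))
"translation": [[1.9, 3.1, 2.0], [0.0, 0.0, 2.5], [0.0, 0.0, 2.4], [0.0, 0.0, 2.5]] "twist": [4.0, 0.0, 0.0, 0.0]
end [0.5024 0.0944 0.1156] 9.77
```

View pics/w1.png

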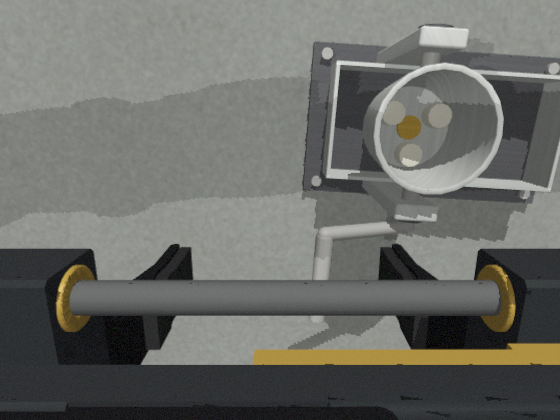

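Picture 4: handle inner end at (322,233), 2 px from the prediction. Brass spot at (409,127), rim centre at (438,129). The three plugs are in the chamber. I take the handle now.

arm_command(translation=[[1.9, 3.1, 2.0], [0, 0, 2.5], [0, 0, 2.4], [0, 0, 2.5]], twist=[4, 0, 0, 0], grip=60, force=15)

```text
time_s: 2.05
tool_pos: [0.5065, 0.0915, 0.1159]
tool_rot: [180.0, -0.6, 9.3]
force: [-0.4, 0.4, 0.1]
grip_width: 0.0564
```

```bash
python3 -c "
from plan import *
d=cam('wrist');d['img']=cv2.imread('pics/w1.png')
from scipy.spatial.transform import Rotation as R
T=np.eye(4);T[:3,:3]=R.from_euler('xyz',[-179.8,-.1,14.6],degrees=True).as_matrix();T[:3,3]=[.4727,.1292,.2094]
d['extrinsics']=T@d['hand_eye']
print('rim',onz(d,438,129,.137),'spot',onz(d,409,127,.081))
print(telemetry.get_obs()['tool_pos'])
plan([(.5025,.0945,.116,10,1)])"
```

```text
rim [0.54822634 0.20881537 0.137     ] spot [0.54882287 0.20755841 0.081     ]
[0.50403013 0.09100615 0.1124692 ]
"translation": [[-0.1, -0.4, -0.4]] "twist": [-0.5]
end [0.5024 0.0948 0.1165] 9.85
```

arm_command(translation=[[-0.1, -0.4, -0.3], [0, 0, 0], [0, 0, 0], [0, 0, 0]], twist=[0, 0, 0, 0], grip=0, force=15)

```text
time_s: 2.6
tool_pos: [0.5033, 0.0962, 0.1182]
tool_rot: [180.0, -0.4, 9.4]
force: [0.0, 0.4, -0.5]
grip_width: 0.02
```

```bash
python3 -c "
from plan import *
o=telemetry.get_obs();print(o['tool_pos'],o['tool_rot'],o['force'],o['grip_width'],hp(-65))
"
```

```text
[0.50334124 0.09616488 0.11820143] [179.96372499  -0.42943527   9.41748587] [ 0.01417874  0.41381466 -0.48083585] 0.019967969534550132 [np.float64(0.5017553331847956), np.float64(0.09347867724001978), np.float64(0.11558327832184896)]
```

arm_command(translation=[[0, 0, 0], [0, 0, 0]], twist=[0, 0])

```text
time_s: 2.85
tool_pos: [0.5066, 0.0967, 0.1192]
tool_rot: [180.0, -0.9, 9.4]
force: [-2.0, -0.9, -2.3]
grip_width: 0.011
```

```bash
cat >> plan.py <<'E'
def arc(a,b,n):
    o=telemetry.get_obs();p=o["tool_pos"];print(p.round(4),o["tool_rot"].round(1),o["force"].round(1),round(o["grip_width"],4))
    ex=np.array([np.cos(A),np.sin(A)]); print("th now",np.degrees(np.arctan2((p[:2]-C)@ex,p[2]+.019-.105)),"r",np.hypot((p[:2]-C)@ex,p[2]+.019-.105),"along y",(p[:2]-C)@[-np.sin(A),np.cos(A)])
    ths=np.linspace(a,b,n+1)
    plan([(*hp(t),o["tool_rot"][2],1) for t in ths[1:]],dec=1)
E
python3 -c "
from plan import *
arc(-65,35,10)"
```

```text
[0.5066 0.0967 0.1192] [180.   -0.9   9.4] [-2.  -0.9 -2.3] 0.011
th now -60.29567237459404 r 0.06690800827338463 along y -0.10267206299783141
"translation": [[0.1, 0.2, -0.7], [0.8, 0.0, -0.9], [0.9, 0.0, -0.8], [1.1, 0.0, -0.6], [1.1, 0.0, -0.4], [1.2, 0.0, -0.3], [1.2, 0.0, 0.0], [1.2, 0.0, 0.3], [1.2, -0.1, 0.4], [1.0, 0.0, 0.6]] "twist": [0.0, 0.0, 0.0, 0.0, 0.0, 0.0, 0.0, 0.0, 0.0, 0.0]
end [0.6034 0.1118 0.1432] 9.45
```

arm_command(translation=[[0.4, 0, -0.9], [0.7, 0, -1.0], [0.9, 0, -0.8], [1.0, 0, -0.7], [1.1, 0, -0.5], [1.2, 0, -0.3]], twist=[0, 0, 0, 0, 0, 0])

```text
time_s: 3.6
tool_pos: [0.5565, 0.1064, 0.1634]
tool_rot: [-180.0, -0.3, 9.5]
force: [-4.2, 1.4, 0.0]
grip_width: 0.0119
```

```bash
sed -i 's/C=np.array.*;A=/C=np.array([.5472,.2083]);A=/' plan.py; python3 -c "
from plan import *
arc(-5,65,7)"
```

```text
[0.5565 0.1064 0.1634] [-180.    -0.3    9.5] [-4.2  1.4  0. ] 0.0119
th now -6.299080132666675 r 0.07782958895268292 along y -0.10199527111615009
"translation": [[1.5, 0.3, 0.8], [1.2, 0.0, 0.2], [1.1, 0.0, 0.4], [1.1, 0.0, 0.6], [0.9, 0.0, 0.8], [0.8, -0.1, 0.9], [0.6, 0.0, 1.1]] "twist": [0.0, 0.0, 0.0, 0.0, 0.0, 0.0, 0.0]
end [0.6278 0.1163 0.1154] 9.54
```

arm_command(translation=[[1.3, 0, 0.6], [1.2, 0, 0.3], [1.1, 0, 0.5], [1.1, 0, 0.6], [0.9, 0, 0.8], [0.8, 0, 0.9], [0.5, 0, 1.1]], twist=[0, 0, 0, 0, 0, 0, 0])

```text
time_s: 4.47
tool_pos: [0.6315, 0.1198, 0.1219]
tool_rot: [-179.8, -0.4, 9.6]
force: [-19.6, -4.3, 21.7]
grip_width: 0.0113
```

```bash
python3 -c "
from plan import *
arc(60,66,1)
d=cam('top'); cv2.imwrite('pics/t2.png',cv2.resize(d['img'][140:240,170:300],None,fx=5,fy=5,interpolation=2))"
```

```text
[0.6315 0.1198 0.1219] [-179.8   -0.4    9.6] [-19.6  -4.3  21.7] 0.0113
th now 62.0602987641365 r 0.07656674973799815 along y -0.10181389057663824
"translation": [[-0.4, 0.3, 0.7]] "twist": [0.0]
end [0.6281 0.1162 0.1149] 9.61
```

View pics/t2.png

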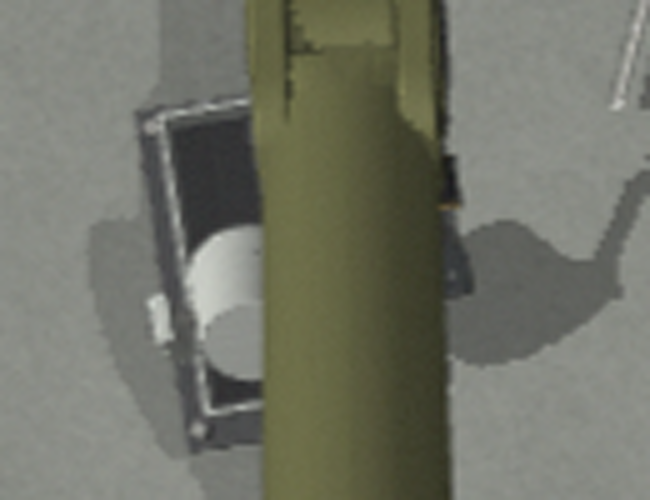

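Picture 5 (top): the chamber is over with its bottom showing at about (240,330). The push back of about 20 N says it is at the far stop. I ease off, wait for the plugs and look with the wrist camera.

arm_command(translation=[[-0.2, 0, 0], [0, 0, 0], [0, 0, 0], [0, 0, 0], [0, 0, 0], [0, 0, 0]], twist=[0, 0, 0, 0, 0, 0])

```text
time_s: 5.28
tool_pos: [0.6313, 0.1195, 0.1208]
tool_rot: [-179.8, -0.6, 9.6]
force: [-3.3, 0.3, 4.7]
grip_width: 0.0113
```

```bash
python3 -c "
from plan import *
arc(65,-35,10)
d=cam('wrist'); s=cam('scene')['img'][180:330,250:390]; cv2.imwrite('pics/w2.png',np.hstack([cv2.resize(d['img'],(440,330)),cv2.resize(s,(308,330),interpolation=2)]))"
```

```text
[0.6313 0.1195 0.1208] [-179.8   -0.6    9.6] [-3.3  0.3  4.7] 0.0113
th now 62.664122261105824 r 0.07584232099463352 along y -0.10208078596640502
"translation": [[-1.0, 0.3, -0.5], [-0.8, 0.0, -1.0], [-0.9, 0.0, -0.8], [-1.1, 0.0, -0.6], [-1.1, 0.0, -0.4], [-1.2, 0.0, -0.2], [-1.2, 0.0, 0.0], [-1.2, 0.1, 0.2], [-1.2, 0.0, 0.4], [-1.1, 0.0, 0.6]] "twist": [0.0, 0.0, 0.0, 0.0, 0.0, 0.0, 0.0, 0.0, 0.0, 0.0]
end [0.5255 0.0975 0.1438] 9.61
```

View pics/w2.png

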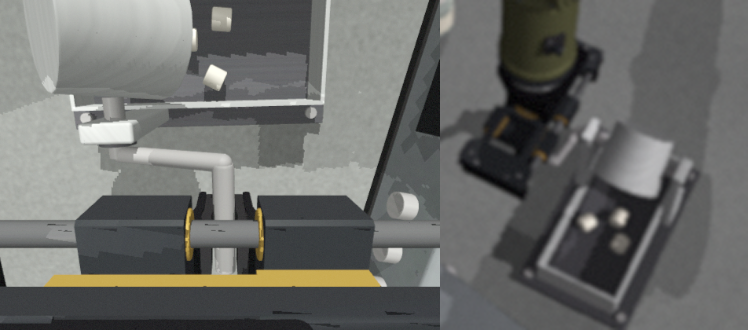

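Picture 6: all three plugs lie in the tray (wrist view about (222,19), (215,77), (193,40)). The scene view confirms it. I swing the chamber back.

arm_command(translation=[[-0.4, 0, -1.0], [-0.7, 0, -0.9], [-0.9, 0, -0.8], [-1.1, 0, -0.6], [-1.1, 0, -0.4], [-1.2, 0, -0.2], [-1.2, 0, 0]], twist=[0, 0, 0, 0, 0, 0, 0], force=18)

```text
time_s: 6.25
tool_pos: [0.5709, 0.1079, 0.1663]
tool_rot: [-179.9, -1.9, 9.5]
force: [3.8, 2.5, 4.0]
grip_width: 0.0115
```

```bash
python3 -c "
from plan import *
arc(-5,-65,6)"
```

```text
[0.5709 0.1079 0.1663] [-179.9   -1.9    9.5] [3.8 2.5 4. ] 0.0115
th now 4.227977791254098 r 0.08056381991942183 along y -0.10300600156813637
"translation": [[-2.4, 0.2, 1.3], [-1.2, 0.0, 0.4], [-1.0, 0.0, 0.6], [-0.9, 0.0, 0.8], [-0.8, 0.0, 0.9], [-0.6, 0.1, 1.1]] "twist": [0.0, 0.0, 0.0, 0.0, 0.0, 0.0]
end [0.5034 0.0935 0.1153] 9.54
```

arm_command(translation=[[-1.2, 0, 0.5], [-1.2, 0, 0.4], [-1.1, 0, 0.5], [-1.1, 0, 0.6], [-1.0, 0, 0.8], [-0.8, 0, 0.9], [-0.6, 0, 1.1]], twist=[0, 0, 0, 0, 0, 0, 0])

```text
time_s: 7.12
tool_pos: [0.5068, 0.096, 0.1214]
tool_rot: [-179.8, -3.1, 9.5]
force: [8.3, 1.5, 25.7]
grip_width: 0.0114
```

```bash
python3 -c "
from plan import *
arc(-60,-65,1)"
```

```text
[0.5068 0.096  0.1214] [-179.8   -3.1    9.5] [ 8.3  1.5 25.7] 0.0114
th now -59.183143781378284 r 0.06901761546569458 along y -0.10358853769758958
"translation": [[-0.4, 0.1, 0.6]] "twist": [0.0]
end [0.503  0.0943 0.1154] 9.53
```

The push back is along the tangent (8, 26 N), so the chamber is at the upright stop. One more gentle press, then I release.

arm_command(translation=[[-0.1, 0, 0.2], [0, 0, 0]], twist=[0, 0])

```text
time_s: 7.38
tool_pos: [0.5071, 0.096, 0.1211]
tool_rot: [-179.7, -3.3, 9.5]
force: [3.8, 1.1, 2.1]
grip_width: 0.0111
```

arm_command(translation=[[0, 0, 0], [0, 0, 0], [0, 0, 0]], twist=[0, 0, 0], grip=30)

```text
time_s: 7.75
tool_pos: [0.5012, 0.0947, 0.117]
tool_rot: [-179.8, -2.6, 9.5]
force: [-0.3, 0.7, 0.2]
grip_width: 0.0252
```

```bash
python3 -c "
from plan import *
arc(-60,-65,1)
d=cam('wrist'); cv2.imwrite('pics/w3.png',d['img'])"
```

```text
[0.5012 0.0947 0.117 ] [-179.8   -2.6    9.5] [-0.3  0.7  0.2] 0.0252
th now -64.48296568487869 r 0.07202462273367177 along y -0.10388725059291665
"translation": [[0.2, 0.1, 0.1]] "twist": [0.0]
end [0.5034 0.094  0.116 ] 9.51
```

arm_command(translation=[[0, 0, 0], [0, 0, -3], [0, 0, -5], [0, 0, -4], [0, 0, 0], [0, 0, 0]], twist=[0, 0, 0, 0, 0, 0], grip=60)

```text
time_s: 8.55
tool_pos: [0.493, 0.0927, 0.2371]
tool_rot: [-179.9, -2.1, 9.5]
force: [0.3, 0.1, 0.3]
grip_width: 0.0521
```

```bash
python3 -c "
from plan import *
arc(-60,-65,1)
d=cam('wrist'); cv2.imwrite('pics/w4.png',d['img'])
np.save('e4.npy',d['extrinsics'])
print(proj(d,np.array([.5475,.208,.137])),proj(d,np.array([.5475,.208,.081])))
b=d['img']; m=cv2.inRange(cv2.cvtColor(b,cv2.COLOR_BGR2HSV),(15,120,60),(32,255,255)); n,_,st,ce=cv2.connectedComponentsWithStats(m); print([(st[i].tolist(),ce[i].round(1).tolist(),onz(d,*ce[i],.081).round(4)) for i in range(1,n) if st[i][4]>60])
"
```

```text
[0.493  0.0927 0.2371] [-179.9   -2.1    9.5] [0.3 0.1 0.3] 0.0521
th now -25.90886560366905 r 0.16800179623618505 along y -0.10441859327104941
"translation": [[1.0, 0.0, 12.2]] "twist": [0.0]
end [0.5029 0.0944 0.1151] 9.49
(np.float64(391.017426227564), np.float64(53.74678415737034)) (np.float64(369.435057039355), np.float64(63.470132399910426))
[([360, 53, 22, 24, 407], [370.3, 64.5], array([0.5484, 0.2073, 0.081 ])), ([139, 264, 26, 68, 899], [148.8, 298.2], array([ 0.3904, -0.0255,  0.081 ])), ([407, 264, 26, 68, 888], [421.7, 298.2], array([0.6439, 0.0119, 0.081 ])), ([161, 343, 399, 22, 6979], [378.3, 355.4], array([ 0.617 , -0.0555,  0.081 ]))]
```

View pics/w4.png

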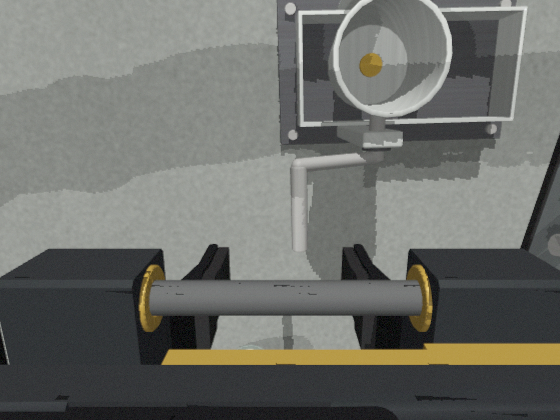

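Picture 7: the chamber is upright and empty with the spot at (370,65), giving (0.548, 0.2075). Next, the gauge.

Run:
```python
s=open('plan.py').read()
s=s.replace('T,W=[],[]','T,W=[],[]; from scipy.spatial.transform import Rotation as Ro; R0=Ro.from_euler("xyz",o["tool_rot"],degrees=True); yaw0=yaw')
s=s.replace('c,s=np.cos(np.radians(yaw)),np.sin(np.radians(yaw)); M=np.array([[c,s,0],[s,-c,0],[0,0,-1]])','M=(R0*Ro.from_euler("z",yaw0-yaw,degrees=True)).as_matrix()')
open('plan.py','w').write(s)
from plan import *
d=cam('top');d['extrinsics']=np.load('e4.npy')
w=cam('wrist');w['extrinsics']=np.load('e4.npy')
print('handle in/out',onz(w,299,165,.135),onz(w,299,250,.135))
plan([(.51,-.337,.26,-77.4,None)])
```

```text
handle in/out [0.50071712 0.12568416 0.135     ] [0.51197331 0.0624813  0.135     ]
"translation": [[-0.6, 4.7, -0.3], [0.2, 4.8, -0.3], [1.0, 4.7, -0.3], [1.8, 4.4, -0.2], [2.5, 4.1, -0.3], [3.2, 3.5, -0.3], [3.7, 3.1, -0.3], [4.1, 2.3, -0.3], [4.5, 1.7, -0.3]] "twist": [9.5, 10.0, 9.5, 9.5, 10.0, 9.5, 9.5, 9.5, 10.0]
end [ 0.5096 -0.3371  0.2603] -77.52
```

arm_command(translation=[[-0.6, 4.7, -0.3], [0.2, 4.8, -0.3], [1.0, 4.7, -0.3], [1.8, 4.4, -0.2], [2.5, 4.1, -0.3], [3.2, 3.5, -0.3], [3.7, 3.1, -0.3], [4.1, 2.3, -0.3], [4.5, 1.7, -0.3], [0, 0, 0]], twist=[9.5, 10, 9.5, 9.5, 10, 9.5, 9.5, 9.5, 10, 0])

```text
time_s: 9.95
tool_pos: [0.4967, -0.3481, 0.2498]
tool_rot: [-179.0, 0.1, -80.2]
force: [0.1, 0.1, 0.8]
grip_width: 0.0524
```

```bash
python3 -c "
from plan import *
o=telemetry.get_obs();print(o['tool_pos'],o['tool_rot'])
d=cam('wrist'); cv2.imwrite('pics/w5.png',d['img']); np.save('e5.npy',d['extrinsics'])
print('knob pred',proj(d,np.array([.54,-.331,.141])))
t=cam('top'); cv2.imwrite('pics/t5.png',t['img'])
a=cv2.imread('pics/top0.png')
c=lambda i:cv2.resize(i[175:225,190:275],(340,200),interpolation=2)
df=cv2.convertScaleAbs(cv2.absdiff(a,t['img']),alpha=3)
cv2.imwrite('pics/m5.png',np.vstack([np.hstack([c(a),c(t['img'])]),cv2.resize(d['img'][:300],(680,364))]))
"
```

```text
[ 0.49665511 -0.34805505  0.2497993 ] [-1.78977545e+02  5.58771641e-02 -8.01530488e+01]
knob pred (np.float64(270.93763107594833), np.float64(146.57207355047126))
```

View pics/m5.png

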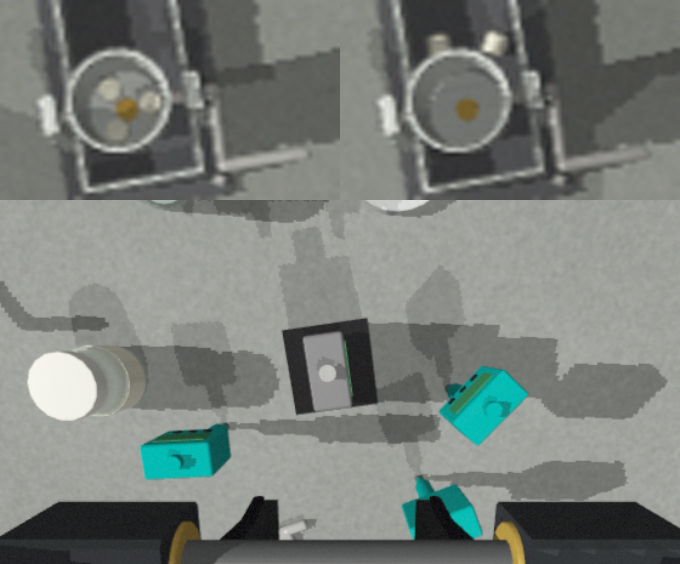

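Picture 8: before and after, the rim, spot and handle tip coincide in the top view, so the chamber is upright. The grey head is in the holder with its knob at wrist px (269,142). The turquoise decoys are clear to the right and left.

```bash
python3 -c "
from plan import *
d=cam('wrist');d['extrinsics']=np.load('e5.npy')
print('knob',onz(d,269.3,142.5,.141),'c',onz(d,270.1,140.8,.135))
a,b,c,e=[onz(d,*p,.135) for p in [(250.3,112.8),(281.6,108.7),(289.9,168),(258.6,173.8)]]
l=(a+b-c-e)/2;w=(b+c-a-e)/2
print(np.linalg.norm(l),np.degrees(np.arctan2(l[1],l[0])),np.linalg.norm(w),np.degrees(np.arctan2(w[1],w[0])))
for p in [(483,403),(440,510)]: print('turq',onz(d,p[0]*.8235,(p[1]-200)*.8235,.12))
"
```

```text
knob [ 0.54264281 -0.32937608  0.141     ] c [ 0.54349258 -0.32957562  0.135     ]
0.0436981443445944 17.31454003881811 0.023182992936282665 -71.17379446959012
turq [ 0.53953071 -0.43088833  0.12      ]
turq [ 0.46311068 -0.41982523  0.12      ]
```

```bash
python3 -c "
from plan import *
plan([(.5425,-.3297,.18,-72.5,3)])"
```

```text
"translation": [[-0.1, -1.4, 2.4], [-0.1, -1.5, 2.3], [0.0, -1.5, 2.4]] "twist": [-2.5, -2.0, -2.5]
end [ 0.5431 -0.33    0.1798] -72.58
```

arm_command(translation=[[-0.1, -1.4, 2.4], [-0.1, -1.5, 2.3], [0, -1.5, 2.4], [0, 0, 0], [0, 0, 0]], twist=[-2.5, -2.5, -2.5, 0, 0])

```text
time_s: 10.72
tool_pos: [0.5471, -0.32, 0.1786]
tool_rot: [-178.5, 0.4, -71.0]
force: [0.0, -1.2, 0.2]
grip_width: 0.052
```

```bash
python3 -c "
from plan import *
o=telemetry.get_obs();print(o['tool_pos'],o['tool_rot'])
plan([(.5425,-.3297,.098,-72.5,4)])"
```

```text
[ 0.54708992 -0.32002355  0.1785664 ] [-178.51528608    0.42080311  -71.02148369]
"translation": [[0.2, 0.2, 2.0], [0.2, 0.3, 2.0], [0.2, 0.2, 2.0], [0.2, 0.2, 2.0]] "twist": [0.5, 0.0, 0.5, 0.5]
end [ 0.5429 -0.3292  0.0983] -72.52
```

arm_command(translation=[[0.8, 0.7, 0.3], [0, 0, 0], [0, 0, 0], [0, 0, 0]], twist=[1.5, 0, 0, 0])

```text
time_s: 11.22
tool_pos: [0.5424, -0.3321, 0.1782]
tool_rot: [-178.3, 0.3, -72.8]
force: [-0.8, -0.5, 0.2]
grip_width: 0.0526
```

```bash
python3 -c "
from plan import *
o=telemetry.get_obs();print(o['tool_pos'],o['tool_rot'])
plan([(.5425,-.3297,.098,-72.5,4)])"
```

```text
[ 0.54235911 -0.33212     0.17817246] [-178.33417365    0.32838455  -72.77342961]
"translation": [[0.0, 0.0, 2.0], [-0.1, 0.1, 2.0], [0.0, 0.0, 2.0], [-0.1, 0.0, 2.0]] "twist": [0.0, 0.0, 0.0, -0.5]
end [ 0.5429 -0.3294  0.0982] -72.27
```

arm_command(translation=[[-0.1, 0, 2.0], [-0.1, 0, 2.0], [0, 0, 2.0], [0, 0, 1.6], [0, 0, 0], [0, 0, 0]], twist=[0, 0, 0, 0, 0, 0])

```text
time_s: 11.98
tool_pos: [0.5428, -0.3278, 0.0945]
tool_rot: [-178.5, 0.5, -72.7]
force: [0.7, -0.4, 0.5]
grip_width: 0.0522
```

```bash
python3 -c "
from plan import *
o=telemetry.get_obs();print(o['tool_pos'],o['tool_rot'],o['force'])
plan([(.5425,-.3297,.098,-72.5,1)])"
```

```text
[ 0.54277673 -0.32777234  0.09454406] [-178.50930768    0.46789108  -72.74989032] [ 0.7127996  -0.39500581  0.48254297]
"translation": [[0.2, 0.1, -0.3]] "twist": [0.0]
end [ 0.5423 -0.33    0.0975] -72.75
```

arm_command(translation=[[0.2, 0, -0.2], [0, 0, 0], [0, 0, 0], [0, 0, 0], [0, 0, 0], [0, 0, 0]], twist=[0, 0, 0, 0, 0, 0], grip=0, force=10)

```text
time_s: 12.72
tool_pos: [0.5442, -0.3294, 0.0989]
tool_rot: [-178.4, 0.5, -72.7]
force: [-0.7, 1.0, 1.2]
grip_width: 0.0239
```

arm_command(translation=[[0, 0, 0], [0, 0, 0], [0, 0, 0]], twist=[0, 0, 0], force=30)

```text
time_s: 13.1
tool_pos: [0.5442, -0.3294, 0.0989]
tool_rot: [-178.4, 0.5, -72.7]
force: [-0.6, 1.8, 0.4]
grip_width: 0.0235
```

```bash
python3 -c "
from plan import *
o=telemetry.get_obs();print(o['tool_pos'],o['tool_rot'],o['force'],o['wrist_torque'],o['grip_width'])"
```

```text
[ 0.54419004 -0.3294475   0.0988797 ] [-178.35764981    0.48569741  -72.72010746] [-0.64584532  1.78525478  0.40819217] [0.13998191 0.32084901 0.00815979] 0.023478845479650894
```

```bash
python3 -c "
from plan import *
plan([(.5438,-.3294,.189,-72.7,6)],dec=2)"
```

```text
"translation": [[-0.02, -0.04, -1.5], [-0.01, -0.03, -1.5], [-0.02, -0.04, -1.5], [-0.01, -0.04, -1.51], [-0.02, -0.04, -1.5], [-0.01, -0.03, -1.5]] "twist": [0.0, 0.0, 0.0, 0.0, 0.0, 0.0]
end [ 0.5438 -0.3294  0.189 ] -72.72
```

arm_command(translation=[[0, -0.04, -1.0], [0, -0.04, -1.5], [0, -0.04, -1.5], [0, -0.04, -1.5]], twist=[0, 0, 0, 0])

```text
time_s: 13.6
tool_pos: [0.544, -0.3303, 0.1565]
tool_rot: [-178.4, 0.5, -72.8]
force: [0.2, -0.4, -1.8]
grip_width: 0.024
```

```bash
python3 -c "
from plan import *
o=telemetry.get_obs();print(o['tool_pos'],o['tool_rot'],o['force'],o['wrist_torque'],o['grip_width'])
plan([(.5438,-.3294,.26,-72.7,4)],dec=2)"
```

```text
[ 0.54397676 -0.33028842  0.15650222] [-178.42924629    0.45621186  -72.75480091] [ 0.23265863 -0.38020879 -1.82467712] [-0.06574805  0.18779908  0.01512027] 0.02401469595099411
"translation": [[-0.04, -0.07, -2.59], [-0.05, -0.08, -2.58], [-0.04, -0.07, -2.59], [-0.04, -0.07, -2.58]] "twist": [0.0, 0.0, 0.0, 0.0]
end [ 0.5438 -0.3294  0.26  ] -72.75
```

arm_command(translation=[[0, -0.1, -2.6], [0, -0.1, -2.6], [0, -0.1, -2.6], [0, -0.1, -2.6], [0, 0, 0]], twist=[0, 0, 0, 0, 0])

```text
time_s: 14.22
tool_pos: [0.5456, -0.3327, 0.2703]
tool_rot: [-178.2, 0.1, -72.8]
force: [0.0, 0.2, -2.0]
grip_width: 0.0238
```

```bash
python3 -c "
from plan import *
o=telemetry.get_obs();print(o['tool_pos'],o['tool_rot'],o['force'],o['qpos'].round(0))
plan([(.548,.2075,.265,-72.7,12)])"
```

```text
[ 0.5456046  -0.3326902   0.27027926] [-1.78154794e+02  1.39638547e-01 -7.28264378e+01] [ 0.03955044  0.2347461  -1.97586218] [ -9.  20.  51.  83. -17.  83. -31.]
"translation": [[-4.3, -1.3, 0.1], [-4.3, -1.4, 0.1], [-4.3, -1.3, 0.1], [-4.3, -1.4, 0.1], [-4.3, -1.3, 0.1], [-4.3, -1.4, 0.1], [-4.3, -1.3, 0.1], [-4.3, -1.4, 0.1], [-4.3, -1.3, 0.1], [-4.2, -1.4, 0.1]] "twist": [0.0, 0.0, 0.0, 0.0, 0.0, 0.0, 0.0, 0.0, 0.0, 0.0]
"translation": [[-4.3, -1.3, 0.1], [-4.3, -1.3, 0.1]] "twist": [0.0, 0.0]
end [0.5476 0.207  0.2647] -72.83
```

arm_command(translation=[[-3, -0.9, 0], [-4.3, -1.3, 0], [-4.3, -1.3, 0], [-4.3, -1.3, 0], [-4.3, -1.3, 0], [-4.3, -1.3, 0], [-4.3, -1.3, 0], [-4.3, -1.3, 0], [-4.3, -1.3, 0], [-4.3, -1.3, 0]], twist=[0, 0, 0, 0, 0, 0, 0, 0, 0, 0])

```text
time_s: 15.48
tool_pos: [0.5378, 0.1105, 0.2655]
tool_rot: [-178.8, 0.2, -73.4]
force: [1.1, -0.1, -1.0]
grip_width: 0.0239
```

```bash
python3 -c "
from plan import *
o=telemetry.get_obs();print(o['tool_pos'],o['tool_rot'],o['force'],o['qpos'].round(0))
plan([(.548,.2075,.265,-72.7,None)])"
```

```text
[0.53776201 0.11054312 0.26548122] [-178.81049547    0.19760374  -73.44606712] [ 1.11734857 -0.13624292 -1.02273924] [-48.   4.  36.  96.  -3.  80. -85.]
"translation": [[-4.5, -1.9, 0.1], [-4.5, -1.9, 0.1]] "twist": [-0.5, 0.0]
end [0.5482 0.2077 0.2646] -72.95
```

arm_command(translation=[[-4, -1.6, 0], [-3, -1.2, 0], [-1.5, -0.8, 0], [0, 0, 0], [0, 0, 0], [0, 0, 0]], twist=[-0.5, 0, 0, 0, 0, 0])

```text
time_s: 16.23
tool_pos: [0.5451, 0.2045, 0.262]
tool_rot: [-179.2, 0.1, -72.8]
force: [-0.2, -0.3, -1.4]
grip_width: 0.0236
```

```bash
python3 -c "
from plan import *
o=telemetry.get_obs();print(o['tool_pos'],o['tool_rot'],o['force'],o['qpos'].round(0))
plan([(.548,.2075,.255,-72.7,None)])
d=cam('wrist'); s=cam('scene'); np.save('ew.npy',d['extrinsics']);cv2.imwrite('pics/sw.png',s['img'])
p=np.array(o['tool_pos']);tip=p-[0,0,.09]
print('tip pred scene',proj(s,tip),'wrist',proj(d,tip),'spot scene',proj(s,np.array([.548,.2075,.081])),'wrist',proj(d,np.array([.548,.2075,.081])))
cv2.imwrite('pics/m6.png',np.hstack([cv2.resize(d['img'],(480,360)),cv2.resize(s['img'][165:285,290:395],(315,360),interpolation=2)]))"
```

```text
[0.54505692 0.2045136  0.26201913] [-1.79207842e+02  6.68408005e-02 -7.28279616e+01] [-0.24050243 -0.34871978 -1.37848988] [-52.   9.  33.  92.  -5.  80. -92.]
"translation": [[-0.2, -0.4, 0.7]] "twist": [0.0]
end [0.5484 0.2076 0.2551] -72.83
tip pred scene (np.float64(340.74815707153687), np.float64(235.71821285772305)) wrist (np.float64(284.05419242606064), np.float64(214.1432665813045)) spot scene (np.float64(336.9214161222203), np.float64(255.39938555905297)) wrist (np.float64(282.2875512179133), np.float64(184.85055866436016))
```

View pics/m6.png

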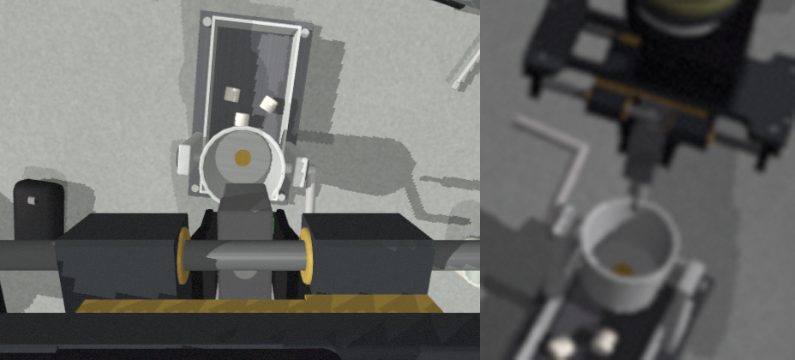

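Picture 9: the tip appears in the scene at (341,234) against a predicted (340.7,235.7). The spot in the wrist view is at (283.5,183) against a predicted (282,185). I lower it in stages.

```bash
cat >> plan.py <<'E'
from scipy.spatial.transform import Rotation as Ro
R0g=Ro.from_euler("xyz",[-178.36,.49,-72.72],degrees=True)
TIP=R0g.inv().apply(np.array([.5432,-.3295,.009])-np.array([.5442,-.3294,.0989]))
ZA=R0g.inv().apply([0,0,1.])
def tip():
    o=telemetry.get_obs();R=Ro.from_euler("xyz",o["tool_rot"],degrees=True)
    p=np.array(o["tool_pos"])+R.apply(TIP); z=R.apply(ZA)
    print("tcp",o["tool_pos"].round(4),o["tool_rot"].round(1),"F",o["force"].round(2),"grip",round(o["grip_width"],4),"t",round(o["time_s"],2))
    print("tip",p.round(4),"tilt deg",np.degrees(np.arccos(min(1,z[2]))).round(2)); return p,R
def to(x,y,z):
    p,R=tip(); print("tool move cm",(R.inv().apply(np.array([x,y,z])-p)*100).round(2))
E
python3 -c "
from plan import *
print(TIP); to(.5482,.2075,.1)"
```

```text
[0.00056728 0.00355701 0.08983343]
tcp [0.5452 0.2046 0.2621] [-1.792e+02  1.000e-01 -7.280e+01] F [ 0.48 -0.5  -2.04] grip 0.0238 t 16.32
tip [0.5431 0.2035 0.1723] tilt deg 0.93
tool move cm [-0.23 -0.5   7.24]
```

arm_command(translation=[[-0.2, -0.5, 0], [0, 0, 2], [0, 0, 2], [0, 0, 1.5], [0, 0, 1], [0, 0, 0], [0, 0, 0]], twist=[0, 0, 0, 0, 0, 0, 0])

```text
time_s: 17.2
tool_pos: [0.5529, 0.2081, 0.1972]
tool_rot: [-178.9, 0.1, -73.0]
force: [0.8, 0.7, -1.1]
grip_width: 0.0237
```

```bash
python3 -c "
from plan import *
to(.5482,.2075,.085)
d=cam('wrist'); s=cam('scene'); p,R=tip()
print('tip scene',proj(s,p),'tip wrist',proj(d,p),'spot scene',proj(s,np.array([.548,.2075,.081])),'spot wrist',proj(d,np.array([.548,.2075,.081])))
cv2.imwrite('pics/m7.png',np.hstack([cv2.resize(d['img'][100:300,190:370],(360,400),interpolation=2),cv2.resize(s['img'][205:285,300:380],(400,400),interpolation=2)]))"
```

```text
tcp [0.5529 0.2081 0.1972] [-1.789e+02  1.000e-01 -7.300e+01] F [ 0.79  0.75 -1.14] grip 0.0237 t 17.2
tip [0.5513 0.2072 0.1073] tilt deg 0.67
tool move cm [-0.11  0.33  2.23]
tcp [0.5529 0.2082 0.1973] [-1.789e+02  1.000e-01 -7.290e+01] F [-0.09 -0.64 -0.99] grip 0.0236 t 17.3
tip [0.5513 0.2073 0.1074] tilt deg 0.66
tip scene (np.float64(337.25958108001987), np.float64(251.17844367218436)) tip wrist (np.float64(284.65616565621434), np.float64(217.4043394564148)) spot scene (np.float64(336.9214161222203), np.float64(255.39938555905297)) spot wrist (np.float64(283.24849536617137), np.float64(212.16561778669495))
```

View pics/m7.png

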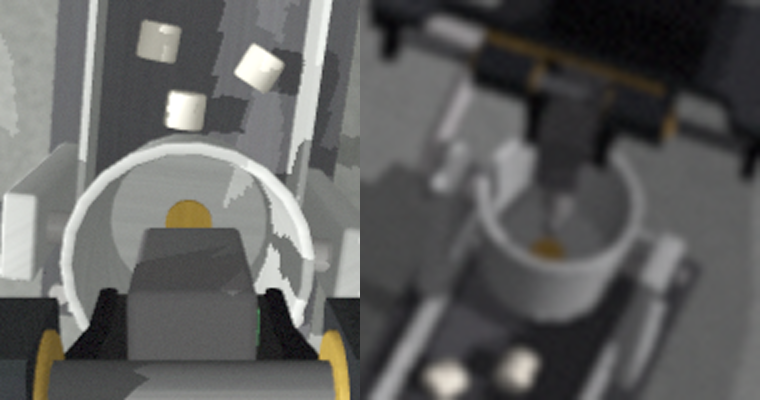

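Picture 10: the spot in the wrist view is at (284.5,212) against a predicted (283,212). The tip and spot in the scene are at about (338,249) and (337.6,254), consistent within about 2 mm. I keep lowering.

arm_command(translation=[[-0.1, 0.3, 0.8], [0, 0, 0.6], [0, 0, 0.3], [0, 0, 0], [0, 0, 0], [0, 0, 0]], twist=[0, 0, 0, 0, 0, 0])

```text
time_s: 18.05
tool_pos: [0.5501, 0.2086, 0.1798]
tool_rot: [-178.9, 0.2, -72.9]
force: [-0.2, -0.1, -1.1]
grip_width: 0.0235
```

```bash
python3 -c "
from plan import *
to(.5482,.2075,.081)"
```

```text
tcp [0.5501 0.2086 0.1798] [-178.9    0.2  -72.9] F [-0.19 -0.08 -1.07] grip 0.0235 t 18.05
tip [0.5485 0.2078 0.0899] tilt deg 0.59
tool move cm [0.02 0.06 0.89]
```

arm_command(translation=[[0, 0, 0.5], [0, 0, 0], [0, 0, 0.2], [0, 0, 0], [0, 0, 0]], twist=[0, 0, 0, 0, 0])

```text
time_s: 18.68
tool_pos: [0.5504, 0.2087, 0.1724]
tool_rot: [-178.8, 0.2, -72.9]
force: [0.5, 0.2, -0.9]
grip_width: 0.024
```

```bash
cat > f.py <<'E'
from plan import *
import time
F=[]
for i in range(6):
    F.append(telemetry.get_obs()["force"]); optics.read_camera("top")
print("mean F",np.mean(F,0).round(2),"std",np.std(F,0).round(2)); to(.5482,.2075,.075)
E
python3 f.py
```

```text
mean F [ 0.34 -0.04 -1.52] std [0.29 0.42 0.48]
tcp [0.5504 0.2087 0.1724] [-178.8    0.2  -72.9] F [ 0.16  0.23 -2.22] grip 0.0238 t 18.98
tip [0.5488 0.2078 0.0825] tilt deg 0.58
tool move cm [0.02 0.09 0.75]
```

Not in contact yet (-1.5 N is the gauge's weight). I go on in small steps.

arm_command(translation=[[0, 0.05, 0.2], [0, 0, 0], [0, 0, 0.2], [0, 0, 0], [0, 0, 0]], twist=[0, 0, 0, 0, 0])

```text
time_s: 19.6
tool_pos: [0.5502, 0.2086, 0.1687]
tool_rot: [-178.8, 0.2, -72.9]
force: [0.6, -0.9, -1.1]
grip_width: 0.0233
```

```bash
python3 f.py
```

```text
mean F [ 0.03 -0.21 -0.53] std [0.27 0.49 0.52]
tcp [0.5502 0.2086 0.1687] [-178.8    0.2  -72.9] F [-0.31  0.16 -0.11] grip 0.0236 t 19.9
tip [0.5487 0.2079 0.0788] tilt deg 0.54
tool move cm [0.02 0.06 0.38]
```

arm_command(translation=[[0, 0, 0.2], [0, 0, 0], [0, 0, 0.2], [0, 0, 0], [0, 0, 0], [0, 0, 0]], twist=[0, 0, 0, 0, 0, 0])

```text
time_s: 20.65
tool_pos: [0.5502, 0.2087, 0.1648]
tool_rot: [-178.8, 0.2, -72.9]
force: [-0.8, -1.0, 1.4]
grip_width: 0.024
```

```bash
python3 f.py;python3 f.py
```

```text
mean F [-0.93 -0.22  1.13] std [0.43 0.5  0.41]
tcp [0.5502 0.2087 0.1648] [-178.8    0.2  -72.9] F [-0.41  0.52  0.8 ] grip 0.0238 t 20.95
tip [0.5487 0.2079 0.0749] tilt deg 0.54
tool move cm [ 0.02  0.06 -0.01]
mean F [-0.41  0.14  0.92] std [0.39 0.21 0.3 ]
tcp [0.5503 0.2087 0.1647] [-178.8    0.2  -72.9] F [-0.35  0.65  1.72] grip 0.0236 t 21.25
tip [0.5487 0.2079 0.0749] tilt deg 0.54
tool move cm [ 0.03  0.07 -0.02]
```

The push is about 2.5 N (from -1.5 to +1.0), and the position also says about 6 mm in. One last look before I hand in.

```bash
python3 -c "
from plan import *
d=cam('wrist'); s=cam('scene'); t=cam('top')
cv2.imwrite('pics/m8.png',np.hstack([cv2.resize(d['img'][60:300,150:410],(433,400),interpolation=2),cv2.resize(s['img'][205:285,305:378],(365,400),interpolation=2)]))
p=np.array([.5487,.2079,.081]);print('spot scene',proj(s,p))
a=cv2.imread('pics/top0.png');df=cv2.absdiff(a,t['img']).max(2)>60;print('changed px right of col 290 (gauge side):',df[100:300,290:470].sum(), np.argwhere(df[100:300,290:470]).mean(0)+[100,290])"
```

```text
spot scene (np.float64(336.8931055253819), np.float64(255.67630246130824))
changed px right of col 290 (gauge side): 149 [211.82550336 390.46308725]
```

View pics/m8.png

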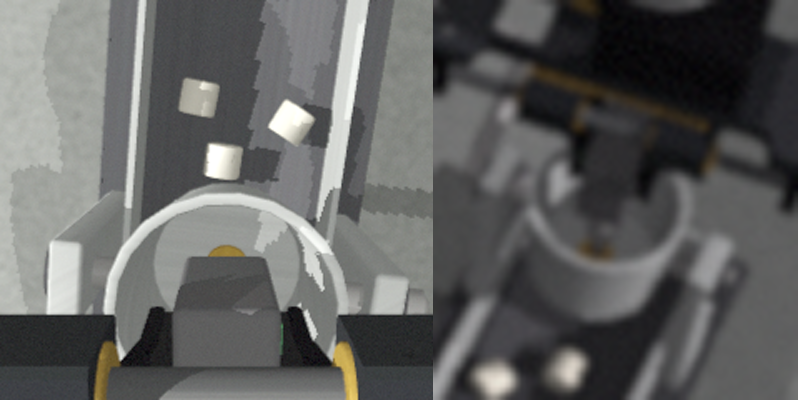

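Picture 11: the plunger ends on the brass spot (crop (597,247)), the chamber is upright and the plugs are in the tray. On the gauge side of the bench only the gauge's own place has changed. I hand in.

```bash
python3 -c "
from cell import env,telemetry
print(env.sign_off()); o=telemetry.get_obs(); print(o['time_s'],o['force'],o['grip_width'])"
```

```text
the job is handed in; nothing more can be done
None
the job is handed in; nothing more can be done
```

The job is done and handed in at about 21.5 s of robot time, well inside the 61 s limit. No verdict came back.

**What I did:** I tipped the chamber by its handle to the far stop, and all three plugs dropped into the tray. I brought it back until it pressed against the upright stop with about 25 N. Then I took the grey gauge out of its holder and set its tip on the brass spot. The arm is still holding it there with a 30 N grip.

**Last checks:**
- **Plunger:** the force says about 2.5 N of push, and the height says about 6 mm in, so both agree on half-way.
- **Gauge:** my estimate of its lean is about 0.5°. The tip is within about 1 mm of the spot by my estimate, and the scene picture shows the plunger ending on the brass.
- **Chamber:** before and after in the top view, the rim and spot coincide and the handle tip is within 1 px (about 2–3 mm).
- **Rest of the bench:** on the gauge side, the only change in the top view is where the gauge was. I did not check the other side for changes.

**Disagreements:** the camera estimates of the chamber centre and spot differed by 2–3 mm between views. The tool picked up about 3° of tilt while turning the handle, most of which was gone by the end.

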